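Walk a tube block out of its spring nest and hold it

TASK

The aluminium tube block is held tight in its low nest by a spring catch at each end: grip the black lug on its top and, without pulling it straight out, rock it free side to side, first tipping its left end (the robot's left) up off its catch while the right end stays down in its own, then tipping it the other way until the right end is off its catch and stands clearly higher than the left, with the left end still down within the nest. Then raise the block level until it is just clear above the nest (its underside about a finger's breadth above the tops of the end posts) and finish while still holding it there in the gripper, straight above the nest. Do not put it down, and leave the small things round about where they are.

Things in the scene. Friction and masses are not known exactly. Their poses are not given: they have to be found in the camera images.
- tube_block: loose aluminium block 50 (x) x 90 (y) x 36 mm high, 0.35 kg, four wells on top and a black grip lug between them: 34 (x) x 26 (y) mm, 36 to 76 mm above the underside, flat sides. Origin: centre of its underside; z up, y along its length to its left end. Turned about its x by a positive angle, the left end rises. Heading within 0.4 rad of the robot's
- block_left (a point): middle of the lower edge of the block's left (+y) end, 45 mm from the block's origin, at the underside. Grip the lug firmly (about 50 N) across its 26 mm, fingers closing along the block's y, fingertips 4 to 10 mm above the block's top: then the block tilts with the gripper; gripped across its x it slips round
- block_right (a point): middle of the lower edge of the block's right (-y) end, 45 mm from the block's origin, at the underside. While one end is tipped up, the block pivots on the lower edge of the other end; the lower edge of an end that has risen 7 mm is surely off its catch, 4 mm only just (5 to 9 degrees of tip is right)
- nest: fixed aluminium nest: plate 90 (x) x 150 (y) x 10 mm; on its floor a rail 10 mm high along each long side of the block (2 mm play) and a dark post 14 mm high and 22 mm thick beyond each end (4.5 mm gap to the block). Origin: centre of the plate's underside, on the mat; x and y as the block's
- nest_seat (a point): centre of the nest's floor, top of the plate, on which the block's underside rests at the start; z up
- vial_a: capped vial standing near the nest, 26 mm diameter, 62 mm high, bystander; origin at the centre of its underside
- vial_b: capped vial standing near the nest, 26 mm diameter, 62 mm high, bystander; origin at the centre of its underside
- petri_near: closed petri dish lying near the nest, 62 mm diameter, 15 mm high, bystander; origin at the centre of its underside
- microtube_near: small capped plastic tube lying in front of the nest, 40 mm long, 16 mm thick, bystander; origin at the middle of its underside
- catch_left (a joint): travel (m) of the ball-nosed spring plunger in the left post, 0 = out, 0.006 = pressed fully in. The greased ball, 5 mm radius, 7 mm above the nest's floor, reaches 2 mm over the 3 mm high lip along the foot of the block's end. Some 6 to 12 N upward at that end push it back; an end let down again goes back under its catch, which does no harm
- catch_right (a joint): the same in the right post

How it is judged:
On the way, in this order (a step that is already met when the one before it is completed fails the run):
1. the left end is tipped up at least 6 mm, off its catch, while the right end is still down in its catch (risen less than 3.5 mm) (z of block_left in the frame of nest_seat above 0.006 m and z of block_right in the frame of nest_seat below 0.0035 m), for 0.1 s.
2. tipped the other way by at least 2.3 degrees: the right end is up at least 7 mm and higher than the left, which is still within the nest (risen less than 14 mm) (angle between tube_block's own z axis and vertical above 0.04 rad and ((z of block_right in the frame of nest_seat above 0.007 m and z of block_left in the frame of nest_seat below 0.007 m) or (z of block_right in the frame of nest_seat above 0.01 m and z of block_left in the frame of nest_seat below 0.01 m) or (z of block_right in the frame of nest_seat above 0.014 m and z of block_left in the frame of nest_seat below 0.014 m))), for 0.1 s.
At the end, for the whole second after the job is handed in: the block is held still in the fingers above the nest, touching nothing else of the nest: both its lower ends 15 to 60 mm above the nest's floor (the posts are 14 mm high), centred over the nest within 25 mm, level within 8 degrees (z of block_left in the frame of nest_seat between 0.015 and 0.06 m and z of block_right in the frame of nest_seat between 0.015 and 0.06 m and horizontal distance between tube_block and nest_seat below 0.025 m and angle between tube_block's own z axis and vertical below 0.14 rad and contact force between tube_block and the fingers above 2 N and contact force between tube_block and nest below 0.2 N and linear speed of tube_block below 0.02 m/s); the arm keeps its last pose, push and grip.
It fails at once if a bystander is shifted by more than 25 mm or a vial is knocked over (distance of any of vial_a, vial_b, petri_near, microtube_near from where it was at the start of the episode above 0.025 m or angle between any of vial_a, vial_b's own z axis and vertical above 0.6 rad).
It also fails if it takes over 45 s, if anything falls off the work surface, if the arm or the gripper's body presses on something with over 40 N, if the wrist force passes 120 N, or if a joint passes its speed limit or range.

ROBOT

A 6-joint arm with a two-finger parallel gripper is mounted at the origin on a cart in front of the work surface, level with it; the furniture and walls round the work are solid. World frame = base frame: x ahead of the robot, y to its left, z up, the work surface at z = 0. Lengths are in m, angles in rad, forces in N, time in s.
With the tool pointing down it reaches from about 0.35 to 0.975 m from the base axis. Payload 4.9 kg.
Tool frame: the origin (TCP) lies at the very end of the fingers, on their centre line; the grasp point (between the pads) lies 19 mm behind it (ctrl.grasp_offset is the distance from the TCP to the grasp point, in m); z points along the fingers, y is the line along which they close (so a half turn about z gives the same grasp; the last joint's range is limited). The gripper opens to 85 mm and grips with 20 to 120 N. Pads are 22 mm wide; open, the fingers measure 114 mm over their backs; the gripper's body (76 mm by 85 mm) begins 54 mm behind the grasp point. The pads swing forward as they close: fully open they stand 13 mm farther back than shut.
Start: joints at [1.21, 0.053, 1.613, -0, 1.476, -0.119], TCP at [0.15, 0.607, 0.231] pointing down, gripper open.
Joint ranges: [-3.01, 3.01], [-1.01, 2.22], [0.06, 2.58], [-1.02, 4.17], [0.09, 2.62], [-3.14, 3.14]. Speed limits (rad/s): [2.57, 2.57, 3.14, 3.14, 3.14, 3.14].

INTERFACE

Orientations are given as a rotation vector (axis times angle).
In Python, from station import ctrl, optics gives the robot as it stands.
- The arm moves only by the shell command python3 -m handwheel 'ROWS' [OPENING] [FORCE]. ROWS is JSON, a list of rows, each an object of numbers: "tx", "ty", "tz": the shift along the tool's x, y, z in mm; "roll": the turn about the tool's z in rad. A call has 1 to 12 rows; each row shifts and turns the commanded pose from where the row before left it, along the tool's axes as they then stand; what a row does not reach is not made up. A row lasts 1/12 s, in which the tool goes at most 41.7 mm and 7.16 degrees, less where a joint would pass 70% of its speed; a pose out of reach is approached as far as the arm can. A call with a gripper value outside its range is refused whole. OPENING is the finger opening in mm, from 0 to 85.4, set as the call begins (- or left out, the last holds). The fingers move at their own pace and stop on an object; FORCE is the grip in N (left out, the last holds). Time passes only in rows, so rows that do not move let the fingers close. It gives the time, the measured TCP pose, the force, the opening and the grip force at its end, in the units of the state.
- ctrl.get_obs(): the state, without advancing time (a new reading comes with each control period).
- optics.get_image(name): name is "scene" or "top"; returns (picture, depth): 420x560x3 uint8, red, green, blue; 420x560 float32, m along the optical axis (not along the pixel's ray), 0 where there is no reading.
- optics.camera_params(name): a dict with "mtx" (3x3 intrinsics, pixels), "k1" (the pictures are not rectified: a ray, as slopes to the right and down, at radius r is drawn at 1 + k1 r^2 times it, then the intrinsics apply), "extrinsics" (4x4, takes a point from camera to world coordinates). Camera axes: x right, y down, z forward; pixel columns grow to the right and rows downward; lengths in m; the calibration is good to about 2 mm. A picture is of the moment at which its call begins. camera_params takes no time and is no camera call.
- ctrl.finish_job(): hands the job in; it is judged then, once.
The state is a dict: "t": time; "q": joint angles; "dq": joint speeds; "effort": joint torques, N m; "tool_pos": TCP position; "tool_rot": TCP orientation; "contact_force": force on the tool from outside, world axes, zero at the start; "wrist_torque": the same for the moment, N m; "opening": finger opening in m; "grip_force": force on a finger pad.
Only numpy, scipy, OpenCV 4.12 (cv2) and the standard library are available. Lean on these libraries where they do the work, as an engineer would, in place of code of your own. Each camera call takes 0.05 s, during which the arm holds its last target. There are 200 camera calls.

## Working session

There is one attempt and no reset: what is moved stays moved. The work goes in short steps, Python scripts to look and compute and a shell command to move; the robot and the scene stay as the last step left them, time stands still between calls to the robot, and variables do not carry over. Pictures are saved under pics/ and viewed, at most 10 in all, crops included, and the job is handed in when it is done.

```bash
mkdir -p pics; ls
python3 - <<'E'
from station import ctrl, optics
import cv2, numpy as np
print(ctrl.get_obs())
for n in ["top","scene"]:
    im,d=optics.get_image(n); cv2.imwrite(f"pics/{n}0.png",im[:,:,::-1]); np.save(f"{n}0.npy",d)
    p=optics.camera_params(n); print(n,p)
E
```

```text
pics
{'t': 0.0, 'q': array([ 1.20999682e+00,  5.33653513e-02,  1.61432464e+00, -2.00647495e-05,
        1.47601155e+00, -1.19061975e-01]), 'dq': array([ 3.91158982e-05,  1.20658700e-03,  1.11041002e-03, -1.70189158e-04,
        9.66385532e-05, -5.77043414e-04]), 'effort': array([ 2.21860764e-04, -3.93675935e+01, -3.70178747e+01, -1.08047643e-04,
        6.79081189e-03,  2.54672085e-05]), 'tool_pos': array([0.1494338 , 0.60621343, 0.23003947]), 'tool_rot': array([-0.37873525, -3.1181929 ,  0.00322469]), 'contact_force': array([-0.12062661, -0.44924979, -0.47789627]), 'wrist_torque': array([0.01153934, 0.0007166 , 0.04244375]), 'grip_force': 0.0, 'opening': 0.08557062315358858}
top {'mtx': array([[519.17060745,   0.        , 277.90228447],
       [  0.        , 519.17060745, 205.64754535],
       [  0.        ,   0.        ,   1.        ]]), 'k1': -0.015866790886733553, 'extrinsics': array([[ 0.02403598, -0.99309343,  0.11483775,  0.45100032],
       [-0.99935986, -0.02082376,  0.02909018,  0.03008572],
       [-0.02649791, -0.11546345, -0.99295823,  0.97344537],
       [ 0.        ,  0.        ,  0.        ,  1.        ]])}
scene {'mtx': array([[504.27048884,   0.        , 276.61003917],
       [  0.        , 504.27048884, 212.0130542 ],
       [  0.        ,   0.        ,   1.        ]]), 'k1': -0.13436731083783554, 'extrinsics': array([[ 0.51769952, -0.48722709,  0.70327588, -0.01001623],
       [-0.85542135, -0.27984022,  0.43582539, -0.33964923],
       [-0.01554106, -0.8272238 , -0.5616576 ,  0.52607324],
       [ 0.        ,  0.        ,  0.        ,  1.        ]])}
```

View pics/top0.png

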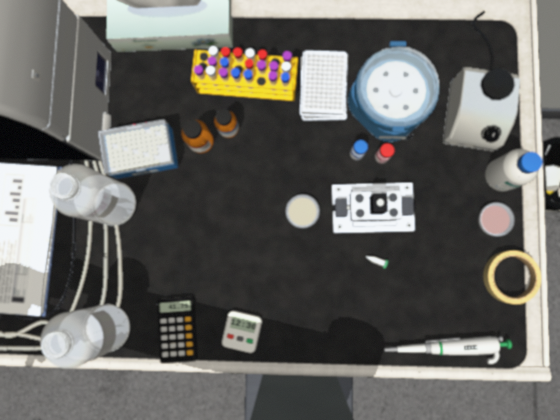

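View pics/scene0.png

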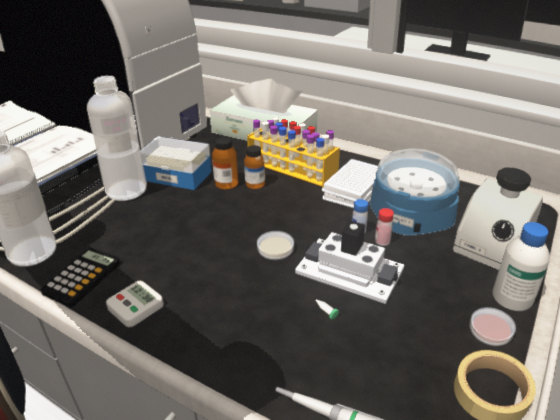

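The top view shows the nest at about (373,207) with the lug at about (379,203). The vials are at (359,150) and (386,153), the petri dish at (302,211) and the microtube at (376,261). I'll enlarge that area next.

```bash
cat > h.py <<'E'
import numpy as np, cv2
from station import ctrl, optics
def xyz(n,u,v,z=None,d=None):
    p=optics.camera_params(n); D=np.array([p['k1'],0,0,0,0.])
    s=cv2.undistortPoints(np.array([[[u,v]]],float),p['mtx'],D)[0,0]
    r=np.array([s[0],s[1],1]); E=p['extrinsics']; w=E[:3,:3]@r
    k=d if d is not None else (z-E[2,3])/w[2]
    return E[:3,3]+k*w
def proj(n,P):
    p=optics.camera_params(n); E=np.linalg.inv(p['extrinsics'])
    return cv2.projectPoints(np.atleast_2d(P).astype(float),cv2.Rodrigues(E[:3,:3])[0],E[:3,3],p['mtx'],np.array([p['k1'],0,0,0,0.]))[0][:,0]
E
python3 - <<'E'
from h import *
im=cv2.imread("pics/top0.png"); c=im[135:275,285:425]
cv2.imwrite("pics/topc.png",cv2.resize(c,(0,0),fx=4.28,fy=4.28,interpolation=cv2.INTER_CUBIC))
im=cv2.imread("pics/scene0.png"); c=im[190:310,270:430]
cv2.imwrite("pics/scenec.png",cv2.resize(c,(0,0),fx=5,fy=5,interpolation=cv2.INTER_CUBIC))
E
```

```text
(no output)
```

View pics/topc.png

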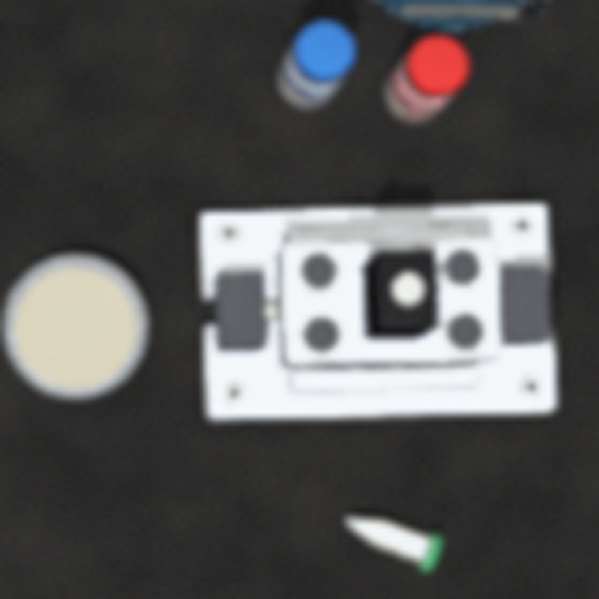

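View pics/scenec.png

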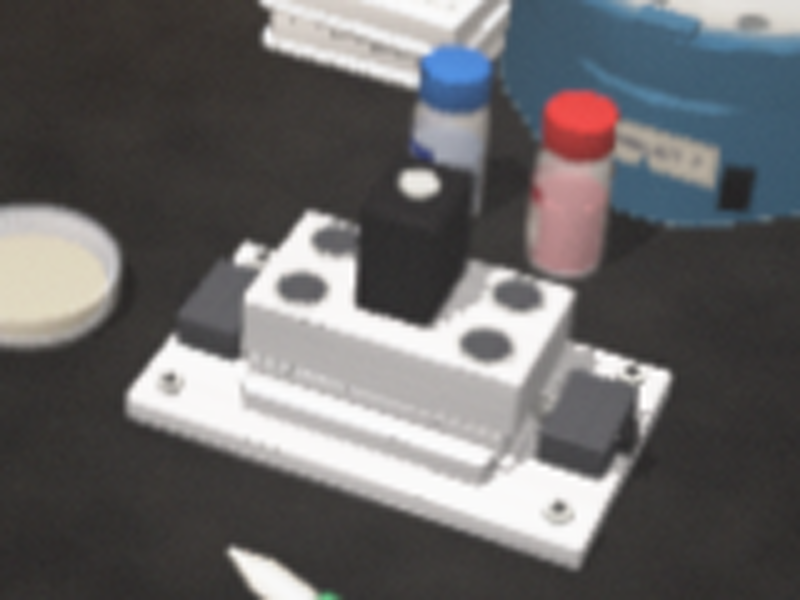

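The crops show the plate corners in topc at (200,212), (549,204), (557,410) and (207,418). The wells are at (319,270), (463,266), (465,331) and (321,334), and the white dot on the lug top is at (407,289). In scenec the dot is at (419,183).

Run:
```python
from h import *
np.set_printoptions(precision=4,suppress=True)
f=lambda x,y,z,n="top",o=(285,135),s=4.28: xyz(n,o[0]+(x+.5)/s-.5,o[1]+(y+.5)/s-.5,z)
C=np.array([f(*p,.010) for p in [(200,212),(549,204),(557,410),(207,418)]])
W=np.array([f(*p,.046) for p in [(319,270),(463,266),(465,331),(321,334)]])
print("corners",C,"\nmean",C.mean(0),"sizes",[np.linalg.norm(C[i]-C[(i+1)%4]) for i in range(4)])
for A in (C,W):
    y=(A[0]+A[3]-A[1]-A[2]); x=(A[0]+A[1]-A[2]-A[3]); print("yaw",np.arctan2(-y[0],y[1]),np.arctan2(x[1],x[0]))
print("wells mean",W.mean(0),np.linalg.norm(W[0]-W[1]),np.linalg.norm(W[1]-W[2]))
print("dot",f(407,289,.086), "scene dot",f(419,183,.086,"scene",(270,190),5))
S=np.array([f(*p,.010,"scene",(270,190),5) for p in [(128,400),(578,555),(672,370)]])
print("scene corners",S, "centre",(S[0]+S[2])/2)
d=np.load("top0.npy"); 
for u,v in [(380,202),(366,215),(395,206)]: print(xyz("top",u,v,d=d[v,u]))
for n,p,z in [("blue",(324,50),.062),("red",(437,66),.062),("petri",(77,326),.015),("tube",(395,542),.01)]: print(n,f(*p,z))
o=ctrl.get_obs(); import scipy.spatial.transform as t; print(t.Rotation.from_rotvec(o['tool_rot']).as_matrix(),o['tool_pos'])
```

```text
corners [[ 0.6051 -0.0408  0.01  ]
 [ 0.6116 -0.1928  0.01  ]
 [ 0.5217 -0.1957  0.01  ]
 [ 0.5149 -0.045   0.01  ]] 
mean [ 0.5633 -0.1186  0.01  ] sizes [np.float64(0.15209833599459208), np.float64(0.09001004157987752), np.float64(0.1508989506359273), np.float64(0.09025071687758413)]
yaw 0.044124478765535345 0.03906365189450177
yaw 0.045486018455778175 0.0329161725300067
wells mean [ 0.5636 -0.1188  0.046 ] 0.0602154532963891 0.027382499982759653
dot [ 0.5634 -0.1184  0.086 ] scene dot [ 0.5658 -0.117   0.086 ]
scene corners [[ 0.5137 -0.0472  0.01  ]
 [ 0.5188 -0.1947  0.01  ]
 [ 0.6122 -0.1902  0.01  ]] centre [ 0.563  -0.1187  0.01  ]
[ 0.5632 -0.1183  0.0892]
[ 0.5451 -0.1012  0.0426]
[ 0.5623 -0.1528  0.0438]
blue [ 0.6661 -0.0878  0.062 ]
red [ 0.6602 -0.1347  0.062 ]
petri [0.5532 0.0121 0.015 ]
tube [ 0.4634 -0.1262  0.01  ]
[[-0.9709  0.2395 -0.0007]
 [ 0.2395  0.9709 -0.0018]
 [ 0.0002 -0.0019 -1.    ]] [0.1495 0.6063 0.2302]
```

Run:
```python
from h import *
np.set_printoptions(precision=3,suppress=True)
d=np.load("top0.npy"); P=[]
for v in range(0,420,3):
    for u in range(0,560,3):
        if d[v,u]>0: P.append(xyz("top",u,v,d=d[v,u]))
P=np.array(P)
for lo in np.arange(-.3,.6,.1):
    for x in np.arange(0.1,.8,.1):
        m=(P[:,1]>lo)&(P[:,1]<lo+.1)&(P[:,0]>x)&(P[:,0]<x+.1)
        if m.any() and P[m,2].max()>.08: print("y%.1f x%.1f"%(lo,x),P[m,2].max())
```

```text
Traceback (most recent call last):
  File "h.py", line 4, in xyz
    p=optics.camera_params(n); D=np.array([p['k1'],0,0,0,0.])
ValueError: time passes only in moves, steps and waits
```

```bash
python3 -m handwheel '[{"tz":-38},{"tz":-38},{"tz":-38},{"tz":-38},{"tz":-38}]' 75 40
```

```text
$[0]: bad value
```

```bash
sed -i 's/^def xyz/from functools import lru_cache\ncp=lru_cache(None)(optics.camera_params)\ndef xyz/; s/p=optics.camera_params(n)/p=cp(n)/' h.py
python3 - <<'E'
from h import *
np.set_printoptions(precision=3,suppress=True)
d=np.load("top0.npy"); P=[]
for v in range(0,420,3):
    for u in range(0,560,3):
        if d[v,u]>0: P.append(xyz("top",u,v,d=d[v,u]))
P=np.array(P)
for lo in np.arange(-.3,.6,.1):
    for x in np.arange(0.1,.8,.1):
        m=(P[:,1]>lo)&(P[:,1]<lo+.1)&(P[:,0]>x)&(P[:,0]<x+.1)
        if m.any() and P[m,2].max()>.08: print("y%.1f x%.1f"%(lo,x),P[m,2].max())
E
python3 -m handwheel '[{"tx":0,"ty":0,"tz":-38,"roll":0},{"tx":0,"ty":0,"tz":-38,"roll":0},{"tx":0,"ty":0,"tz":-38,"roll":0},{"tx":0,"ty":0,"tz":-38,"roll":0}]' 75 40
```

```text
y-0.3 x0.7 0.1344522768902563
y-0.2 x0.5 0.08906194659164413
y-0.2 x0.6 0.08567770451189949
y-0.2 x0.7 0.11556832095759495
y-0.1 x0.7 0.10653615742967448
y0.0 x0.7 0.10014275963804564
y0.1 x0.6 0.09959621415982634
y0.1 x0.7 0.10106926779167613
y0.2 x0.6 0.10002979297196501
y0.2 x0.7 0.10021745649653901
y0.3 x0.2 0.19188794441247303
y0.3 x0.3 0.22640271152781788
y0.3 x0.5 0.23865447730787115
y0.3 x0.6 0.3079578088627154
y0.3 x0.7 0.3106178943666045
y0.4 x0.3 0.18983182691235068
y0.4 x0.5 0.1927120533541179
y0.4 x0.6 0.33965236484051264
y0.4 x0.7 0.34562380427728145
y0.5 x0.6 0.17150939121384634
t: 0.43
tool_pos: [0.1494, 0.6063, 0.3841]
tool_rot: [-0.379, -3.118, 0.002]
contact_force: [-0.3, 0.6, -0.1]
opening: 0.0752
grip_force: 0.0
```

```bash
python3 -m handwheel '[{"tx":-24,"ty":-25.2,"tz":0,"roll":0},{"tx":-24,"ty":-25.2,"tz":0,"roll":0},{"tx":-24,"ty":-25.2,"tz":0,"roll":0},{"tx":-24,"ty":-25.2,"tz":0,"roll":0},{"tx":-24,"ty":-25.2,"tz":0,"roll":0},{"tx":-24,"ty":-25.2,"tz":0,"roll":0},{"tx":-24,"ty":-25.2,"tz":0,"roll":0},{"tx":-24,"ty":-25.2,"tz":0,"roll":0},{"tx":-24,"ty":-25.2,"tz":0,"roll":0},{"tx":-24,"ty":-25.2,"tz":0,"roll":0},{"tx":-24,"ty":-25.2,"tz":0,"roll":0},{"tx":-24,"ty":-25.2,"tz":0,"roll":0}]'
python3 -m handwheel '[{"tx":-24,"ty":-25.2,"tz":0,"roll":0},{"tx":-24,"ty":-25.2,"tz":0,"roll":0},{"tx":-24,"ty":-25.2,"tz":0,"roll":0},{"tx":-24,"ty":-25.2,"tz":0,"roll":0},{"tx":-24,"ty":-25.2,"tz":0,"roll":0},{"tx":-24,"ty":-25.2,"tz":0,"roll":0},{"tx":-24,"ty":-25.2,"tz":0,"roll":0},{"tx":-24,"ty":-25.2,"tz":0,"roll":0},{"tx":-24,"ty":-25.2,"tz":0,"roll":0},{"tx":-24,"ty":-25.2,"tz":0,"roll":0},{"tx":-24,"ty":-25.2,"tz":0,"roll":0},{"tx":-24,"ty":-25.2,"tz":0,"roll":0}]'
python3 -m handwheel '[{"tx":0,"ty":0,"tz":15,"roll":0.117},{"tx":0,"ty":0,"tz":15,"roll":0.117},{"tx":0,"ty":0,"tz":15,"roll":0.117},{"tx":0,"ty":0,"tz":15,"roll":0.117},{"tx":0,"ty":0,"tz":15,"roll":0.117},{"tx":0,"ty":0,"tz":15,"roll":0.117},{"tx":0,"ty":0,"tz":15,"roll":0.117},{"tx":0,"ty":0,"tz":15,"roll":0.117},{"tx":0,"ty":0,"tz":15,"roll":0.117},{"tx":0,"ty":0,"tz":15,"roll":0.117},{"tx":0,"ty":0,"tz":15,"roll":0.117},{"tx":0,"ty":0,"tz":15,"roll":0}]' 60
cat > st.py <<'E'
from h import *
from scipy.spatial.transform import Rotation as R
np.set_printoptions(precision=4,suppress=True)
o=ctrl.get_obs(); M=R.from_rotvec(o['tool_rot']).as_matrix()
g=np.array([.5638,-.1183,.055]); yaw=.042
print(o['t'],o['tool_pos'],"delta tool mm",M.T@(g-o['tool_pos'])*1e3,"roll",np.arctan2(M[1,1],M[0,1])-yaw, "q",o['q'],"z axis",M[:,2],"F",o['contact_force'],"T",o['wrist_torque'],o['opening'],o['grip_force'])
E
python3 st.py
```

```text
t: 1.43
tool_pos: [0.3571, 0.2426, 0.3829]
tool_rot: [-0.378, -3.119, 0.0]
contact_force: [0.4, -0.1, 0.3]
opening: 0.0751
grip_force: 0.0
t: 2.43
tool_pos: [0.5645, -0.12, 0.3826]
tool_rot: [-0.379, -3.118, -0.0]
contact_force: [-0.3, 0.8, 0.2]
opening: 0.0748
grip_force: 0.0
t: 3.43
tool_pos: [0.5637, -0.1182, 0.202]
tool_rot: [-2.178, -2.263, 0.001]
contact_force: [0.2, 0.1, 0.1]
opening: 0.0603
grip_force: 0.0
3.4333 [ 0.5637 -0.1182  0.202 ] delta tool mm [ -0.1728   0.259  146.9656] roll -0.003835915223764738 q [-0.3359 -0.043   1.7583 -0.      1.4273 -0.374 ] z axis [-0.001   0.0003 -1.    ] F [0.2098 0.0768 0.1311] T [ 0.026  -0.0012  0.0582] 0.06025115197618905 0.0
```

```bash
python3 -m handwheel '[{"tx":0,"ty":0,"tz":28,"roll":0},{"tx":0,"ty":0,"tz":28,"roll":0},{"tx":0,"ty":0,"tz":28,"roll":0},{"tx":0,"ty":0,"tz":28,"roll":0},{"tx":0,"ty":0,"tz":22,"roll":0},{"tx":0,"ty":0,"tz":12,"roll":0},{"tx":0,"ty":0,"tz":0,"roll":0},{"tx":0,"ty":0,"tz":0,"roll":0}]'
python3 - <<'E'
from h import *
for n in ("scene",):
    im,_=optics.get_image(n); c=im[150:300,270:430,::-1]
    cv2.imwrite("pics/s1.png",cv2.resize(c,(0,0),fx=4,fy=4,interpolation=cv2.INTER_CUBIC))
E
python3 st.py
```

```text
t: 4.1
tool_pos: [0.5639, -0.1182, 0.0571]
tool_rot: [-2.174, -2.267, 0.001]
contact_force: [0.6, 0.8, 0.4]
opening: 0.0596
grip_force: 0.0
4.15 [ 0.5649 -0.1186  0.0585] delta tool mm [ 0.3479 -1.1285  3.5187] roll -2.1021887323224853e-05 q [-0.3358  0.109   1.8584  0.0001  1.1725 -0.3779] z axis [ 0.0016 -0.0005 -1.    ] F [-0.3372  0.9101  0.5869] T [-0.006  -0.0952 -0.0241] 0.05992247127918042 0.0
```

View pics/s1.png

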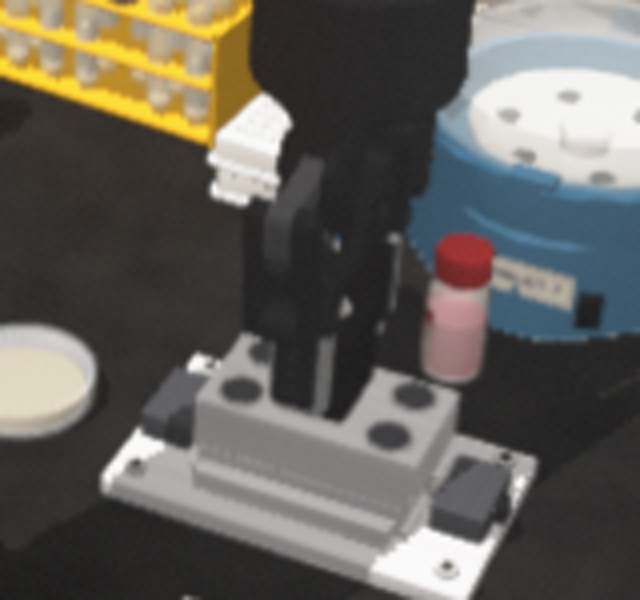

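The fingers straddle the lug along the block's x, with one visible in front at about (300,380). Nothing else is touched. I'll close on the lug.

```bash
python3 -m handwheel '[{"tx":0,"ty":0,"tz":0,"roll":0},{"tx":0,"ty":0,"tz":0,"roll":0},{"tx":0,"ty":0,"tz":0,"roll":0},{"tx":0,"ty":0,"tz":0,"roll":0},{"tx":0,"ty":0,"tz":0,"roll":0},{"tx":0,"ty":0,"tz":0,"roll":0},{"tx":0,"ty":0,"tz":0,"roll":0},{"tx":0,"ty":0,"tz":0,"roll":0}]' 28 40; python3 st.py
```

```text
t: 4.82
tool_pos: [0.5649, -0.1188, 0.0594]
tool_rot: [2.173, 2.266, 0.001]
contact_force: [-3.2, -0.7, 6.1]
opening: 0.0336
grip_force: 42.6
4.8167 [ 0.5649 -0.1188  0.0594] delta tool mm [ 0.5551 -1.1036  4.4037] roll 8.403963439215095e-05 q [-0.336   0.1076  1.8582 -0.0004  1.1737 -0.3779] z axis [ 0.0018 -0.0011 -1.    ] F [-3.1683 -0.6877  6.1479] T [ 0.0338  0.4376 -0.009 ] 0.03355584466479283 42.640923857688904
```

```bash
python3 -m handwheel '[{"tx":-1,"ty":0,"tz":0,"roll":0},{"tx":-1,"ty":0,"tz":0,"roll":0},{"tx":-1,"ty":0,"tz":0,"roll":0},{"tx":-1,"ty":0,"tz":0,"roll":0},{"tx":-1,"ty":0,"tz":0,"roll":0}]'; python3 -m handwheel '[{"tx":-1,"ty":0,"tz":-0.5,"roll":0},{"tx":-1,"ty":0,"tz":-0.5,"roll":0},{"tx":-1,"ty":0,"tz":-0.5,"roll":0},{"tx":-1,"ty":0,"tz":-0.5,"roll":0}]'; python3 st.py
```

```text
t: 5.23
tool_pos: [0.5653, -0.1209, 0.0597]
tool_rot: [-2.173, -2.265, -0.008]
contact_force: [-5.1, 10.9, 10.6]
opening: 0.0334
grip_force: 42.6
t: 5.57
tool_pos: [0.5645, -0.1235, 0.0604]
tool_rot: [-2.171, -2.263, -0.009]
contact_force: [-2.3, 12.2, 4.0]
opening: 0.0335
grip_force: 39.9
5.5667 [ 0.5645 -0.1235  0.0604] delta tool mm [ 5.1593 -0.4868  5.4451] roll -0.0005859388038180688 q [-0.3478  0.1102  1.8535  0.0083  1.1811 -0.3924] z axis [-0.0004  0.0083 -1.    ] F [-2.2777 12.2328  4.0369] T [ 2.1656  0.5789 -0.1325] 0.03345577908638839 39.92435038089752
```

```bash
python3 -m handwheel '[{"tx":-1.5,"ty":0,"tz":-0.7,"roll":0},{"tx":-1.5,"ty":0,"tz":-0.7,"roll":0},{"tx":-1.5,"ty":0,"tz":-0.7,"roll":0},{"tx":-1.5,"ty":0,"tz":-0.7,"roll":0}]'; python3 st.py
python3 - <<'E'
from h import *
np.set_printoptions(precision=4,suppress=True)
im,d=optics.get_image("scene"); np.save("s2.npy",d); c=im[200:300,280:420,::-1]
cv2.imwrite("pics/s2.png",cv2.resize(c,(0,0),fx=5,fy=5,interpolation=cv2.INTER_CUBIC))
E
```

```text
t: 5.9
tool_pos: [0.5644, -0.1297, 0.0628]
tool_rot: [-2.17, -2.263, -0.007]
contact_force: [-2.0, 11.2, 4.7]
opening: 0.0335
grip_force: 40.2
5.9 [ 0.5644 -0.1297  0.0628] delta tool mm [11.3239 -0.1525  7.8723] roll -0.0002962910782985592 q [-0.3576  0.1103  1.8489  0.0073  1.1862 -0.4021] z axis [-0.0011  0.0077 -1.    ] F [-2.0493 11.2289  4.6674] T [ 2.0751  0.3835 -0.0169] 0.03349360238510887 40.231449007987976
```

View pics/s2.png

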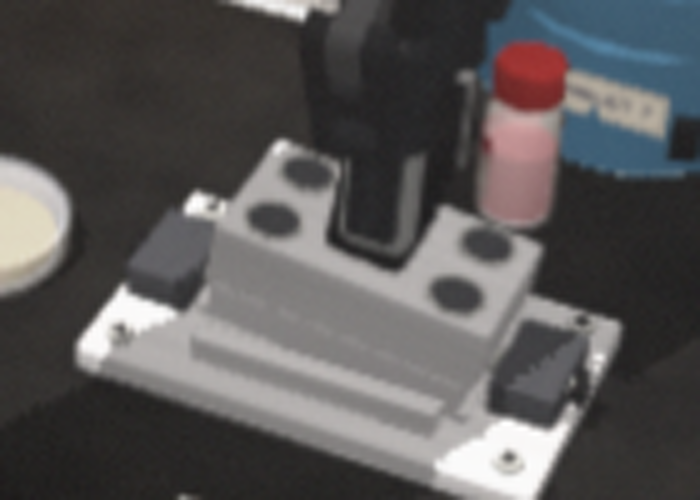

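The block is tipped, with its left end up. The wells are at (308,172), (273,219), (486,243) and (457,295) in s2. I'll fit the tilt from them.

```bash
cat > fit.py <<'E'
from h import *
from scipy.optimize import least_squares
from scipy.spatial.transform import Rotation as R
B=np.array([[13.5,30,36],[-13.5,30,36],[13.5,-30,36],[-13.5,-30,36]])/1e3
Rn=R.from_euler('z',.042); N=np.array([.5635,-.1185,.010])
def model(p,off): # p: x,y,z of block origin in nest frame, tilt about x
    return proj("scene",N+Rn.apply(R.from_euler('x',p[3]).apply(B)+p[:3]))+off
def crop(pts,o,s): return np.array(o)+(np.array(pts,float)+.5)/s-.5
P0=crop([(335,240),(302,287),(518,295),(486,345)],(270,190),5)
OFF=P0-model([0,0,0,0],0)
def fit(P):
    s=least_squares(lambda p:np.r_[(model(p,OFF)-P).ravel(),p[0]*2e3],[0,0,0,0],x_scale=[.01,.01,.01,.1]); p=s.x
    c,n=np.cos(p[3]),np.sin(p[3])
    print("x,y,z mm",p[:3]*1e3,"tilt deg",np.degrees(p[3]),"left z %.1f right z %.1f"%((p[2]+.045*n)*1e3,(p[2]-.045*n)*1e3),"rms",np.sqrt(np.mean((model(p,OFF)-P)**2)))
E
python3 - <<'E'
from fit import *
np.set_printoptions(precision=2,suppress=True)
print(OFF); fit(crop([(308,172),(273,219),(486,243),(457,295)],(280,200),5))
E
```

```text
[[-0.67 -0.68]
 [-0.33 -0.72]
 [-0.16 -0.58]
 [-0.37 -0.59]]
x,y,z mm [ 0.   -2.32  6.23] tilt deg 6.505994950112576 left z 11.3 right z 1.1 rms 0.22263067196654196
```

```bash
python3 -m handwheel '[{"tx":0,"ty":0,"tz":0,"roll":0},{"tx":0,"ty":0,"tz":0,"roll":0},{"tx":0,"ty":0,"tz":0,"roll":0}]'; python3 -m handwheel '[{"tx":2,"ty":0,"tz":0.9,"roll":0},{"tx":2,"ty":0,"tz":0.9,"roll":0},{"tx":2,"ty":0,"tz":0.9,"roll":0},{"tx":2,"ty":0,"tz":0.9,"roll":0},{"tx":2,"ty":0,"tz":0.9,"roll":0},{"tx":2.5,"ty":0,"tz":0.3,"roll":0},{"tx":2.5,"ty":0,"tz":0,"roll":0}]'; python3 st.py;  python3 -m handwheel '[{"tx":1,"ty":0,"tz":0,"roll":0},{"tx":1,"ty":0,"tz":0,"roll":0},{"tx":1,"ty":0,"tz":0,"roll":0},{"tx":1,"ty":0,"tz":0,"roll":0},{"tx":1,"ty":0,"tz":0,"roll":0},{"tx":1.4,"ty":0,"tz":-0.7,"roll":0},{"tx":1.4,"ty":0,"tz":-0.7,"roll":0},{"tx":1.4,"ty":0,"tz":-0.7,"roll":0},{"tx":1.4,"ty":0,"tz":-0.7,"roll":0}]'; python3 st.py
```

```text
t: 6.2
tool_pos: [0.5645, -0.1299, 0.0629]
tool_rot: [-2.171, -2.263, -0.007]
contact_force: [-3.3, 9.7, 5.9]
opening: 0.0333
grip_force: 40.3
t: 6.78
tool_pos: [0.5647, -0.1194, 0.0583]
tool_rot: [2.172, 2.265, -0.001]
contact_force: [-1.4, -4.3, 0.3]
opening: 0.0332
grip_force: 40.0
6.7833 [ 0.5647 -0.1194  0.0583] delta tool mm [ 1.1174 -0.8735  3.3234] roll 0.00030466828124581236 q [-0.3362  0.1086  1.8591 -0.0022  1.171  -0.3776] z axis [ 0.002  -0.0029 -1.    ] F [-1.4316 -4.298   0.3421] T [-1.0116  0.0447  0.0152] 0.03323648203876926 39.97623860836029
t: 7.53
tool_pos: [0.5645, -0.1113, 0.0617]
tool_rot: [2.169, 2.263, -0.006]
contact_force: [-2.9, -12.0, 4.5]
opening: 0.0336
grip_force: 40.6
7.5333 [ 0.5645 -0.1113  0.0617] delta tool mm [-6.9589 -1.0243  6.7462] roll 0.0005276648638695355 q [-0.3208  0.0994  1.8627 -0.0069  1.1752 -0.3606] z axis [ 0.002  -0.0074 -1.    ] F [ -2.8508 -11.9855   4.5295] T [-2.2929  0.5334  0.0532] 0.033562152622485374 40.55259168148041
```

Symmetric so far. I'll add a little more tilt, hold, and look.

```bash
python3 -m handwheel '[{"tx":1.4,"ty":0,"tz":-0.7,"roll":0},{"tx":1.4,"ty":0,"tz":-0.7,"roll":0},{"tx":0,"ty":0,"tz":0,"roll":0},{"tx":0,"ty":0,"tz":0,"roll":0},{"tx":0,"ty":0,"tz":0,"roll":0}]'
python3 - <<'E'
from h import *
im,d=optics.get_image("scene"); c=im[200:300,280:420,::-1]
cv2.imwrite("pics/s3.png",cv2.resize(c,(0,0),fx=5,fy=5,interpolation=cv2.INTER_CUBIC))
E
```

```text
t: 7.95
tool_pos: [0.5644, -0.108, 0.0631]
tool_rot: [2.17, 2.264, -0.005]
contact_force: [-1.7, -10.9, 4.3]
opening: 0.0337
grip_force: 40.8
```

View pics/s3.png

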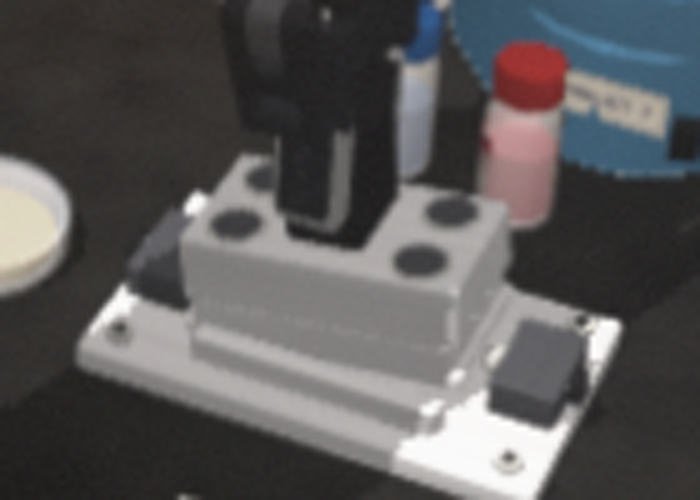

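The right end is now up. The wells are at about (267,179, partly hidden), (237,224), (451,212) and (420,261).

Run:
```python
from fit import *
np.set_printoptions(precision=2,suppress=True)
fit(crop([(269,179),(237,224),(451,212),(420,261)],(280,200),5))
```

```text
x,y,z mm [0.01 1.08 6.99] tilt deg -7.625065169123081 left z 1.0 right z 13.0 rms 0.1572032399361452
```

```bash
python3 -m handwheel '[{"tx":-1.2,"ty":0,"tz":-0.3,"roll":0},{"tx":-1.2,"ty":0,"tz":-0.3,"roll":0},{"tx":-1.2,"ty":0,"tz":-0.3,"roll":0},{"tx":-1.2,"ty":0,"tz":-0.3,"roll":0},{"tx":-1,"ty":0,"tz":-0.3,"roll":0},{"tx":-1,"ty":0,"tz":-0.3,"roll":0},{"tx":-1,"ty":0,"tz":-0.3,"roll":0},{"tx":-1,"ty":0,"tz":-0.3,"roll":0}]'; python3 st.py;  python3 -m handwheel '[{"tx":0,"ty":0,"tz":-1.5,"roll":0},{"tx":0,"ty":0,"tz":-1.5,"roll":0},{"tx":0,"ty":0,"tz":-1.5,"roll":0},{"tx":0,"ty":0,"tz":-1.5,"roll":0}]'; python3 -m handwheel '[{"tx":0,"ty":0,"tz":-2.5,"roll":0},{"tx":0,"ty":0,"tz":-2.5,"roll":0},{"tx":0,"ty":0,"tz":-2.5,"roll":0},{"tx":0,"ty":0,"tz":-2.5,"roll":0},{"tx":0,"ty":0,"tz":-2.5,"roll":0},{"tx":0,"ty":0,"tz":-2.5,"roll":0},{"tx":0,"ty":0,"tz":0,"roll":0},{"tx":0,"ty":0,"tz":0,"roll":0}]'; python3 st.py
python3 - <<'E'
from h import *
im,d=optics.get_image("scene"); c=im[190:300,280:420,::-1]
cv2.imwrite("pics/s4.png",cv2.resize(c,(0,0),fx=5,fy=5,interpolation=cv2.INTER_CUBIC))
E
```

```text
t: 8.67
tool_pos: [0.563, -0.1121, 0.063]
tool_rot: [-2.171, -2.265, -0.001]
contact_force: [-0.2, 4.9, -1.7]
opening: 0.0336
grip_force: 40.2
8.6667 [ 0.563  -0.1121  0.063 ] delta tool mm [-6.2104  0.5178  7.9858] roll 0.00011438057811925112 q [-0.3274  0.0987  1.861   0.0027  1.1851 -0.3706] z axis [-0.0022  0.0034 -1.    ] F [-0.2305  4.8909 -1.7193] T [ 1.0286  0.0365 -0.0247] 0.033611899564768524 40.18655240535736
t: 9.0
tool_pos: [0.5636, -0.1139, 0.0698]
tool_rot: [-2.174, -2.268, 0.001]
contact_force: [-1.0, -0.4, -4.0]
opening: 0.0336
grip_force: 40.1
t: 9.67
tool_pos: [0.5641, -0.1138, 0.0852]
tool_rot: [2.174, 2.267, 0.0]
contact_force: [0.4, -0.3, -3.5]
opening: 0.0333
grip_force: 40.1
9.6667 [ 0.5641 -0.1138  0.0852] delta tool mm [-4.4865 -0.4649 30.2149] roll 2.3329175483248477e-05 q [-0.3284  0.0707  1.8493 -0.      1.221  -0.3704] z axis [ 0.0005 -0.0002 -1.    ] F [ 0.3516 -0.3283 -3.4728] T [ 0.0519 -0.0075  0.0108] 0.03333228540246965 40.09159862995148
```

View pics/s4.png

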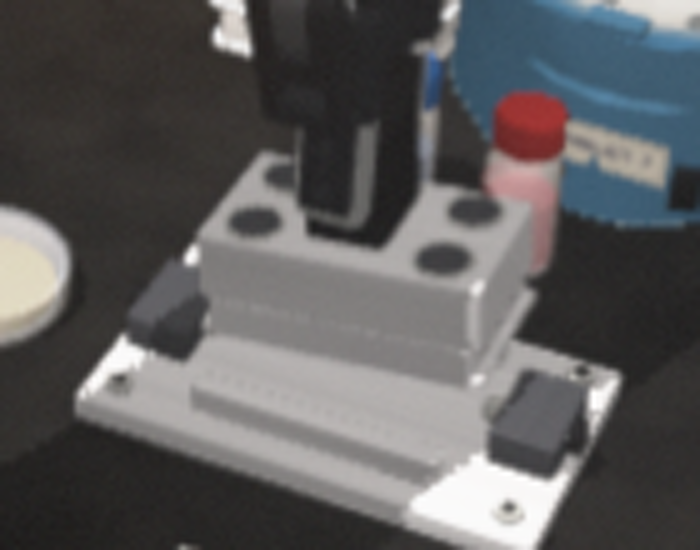

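The block is out with the right end still higher. The wells are at (286,177, partly hidden), (255,222), (474,211) and (443,259). Only its weight, 3.5 N, is felt.

Run:
```python
from fit import *
np.set_printoptions(precision=2,suppress=True)
fit(crop([(287,177),(255,222),(474,211),(443,259)],(280,190),5))
```

```text
x,y,z mm [ 0.   -3.64 28.4 ] tilt deg -7.0294659379458135 left z 22.9 right z 33.9 rms 0.13411249304967335
```

```bash
python3 -m handwheel '[{"tx":3.5,"ty":0,"tz":0,"roll":0},{"tx":3.5,"ty":0,"tz":0,"roll":0},{"tx":3.5,"ty":0,"tz":0,"roll":0},{"tx":3.5,"ty":0,"tz":0,"roll":0},{"tx":0,"ty":0,"tz":2,"roll":0},{"tx":0,"ty":0,"tz":2,"roll":0},{"tx":0,"ty":0,"tz":2,"roll":0},{"tx":0,"ty":0,"tz":1,"roll":0}]'; python3 -m handwheel '[{"tx":0,"ty":0,"tz":1.5,"roll":0},{"tx":0,"ty":0,"tz":1.5,"roll":0},{"tx":0,"ty":0,"tz":1.5,"roll":0},{"tx":0,"ty":0,"tz":1.5,"roll":0},{"tx":0,"ty":0,"tz":0,"roll":0},{"tx":0,"ty":0,"tz":0,"roll":0}]';  python3 st.py;python3 -m handwheel '[{"tx":0,"ty":0,"tz":1,"roll":0},{"tx":0,"ty":0,"tz":1,"roll":0},{"tx":0,"ty":0,"tz":0,"roll":0},{"tx":0,"ty":0,"tz":0,"roll":0}]';  python3 st.py
```

```text
t: 10.38
tool_pos: [0.563, -0.0997, 0.0774]
tool_rot: [-2.174, -2.267, 0.001]
contact_force: [0.3, 0.3, -3.9]
opening: 0.0332
grip_force: 40.1
t: 10.88
tool_pos: [0.564, -0.1016, 0.0754]
tool_rot: [2.172, 2.267, -0.004]
contact_force: [-8.5, -3.6, 12.6]
opening: 0.0332
grip_force: 42.6
10.8833 [ 0.564  -0.1016  0.0754] delta tool mm [-16.5668  -0.8652  20.4617] roll 0.0006981947860041429 q [-0.3065  0.0778  1.8601 -0.0035  1.2027 -0.348 ] z axis [ 0.     -0.0034 -1.    ] F [-8.4896 -3.6113 12.6122] T [-0.1761  1.7414  0.287 ] 0.03318669075056609 42.634302377700806
t: 11.22
tool_pos: [0.5644, -0.1026, 0.0747]
tool_rot: [2.17, 2.266, -0.005]
contact_force: [-9.4, -5.8, 15.6]
opening: 0.0331
grip_force: 43.7
11.2167 [ 0.5644 -0.1026  0.0747] delta tool mm [-15.5509  -1.3141  19.7593] roll 0.0009775303556878445 q [-0.3071  0.0794  1.8597 -0.0052  1.2    -0.3482] z axis [ 0.0009 -0.0054 -1.    ] F [-9.3888 -5.8205 15.5716] T [-0.4948  2.0315  0.3134] 0.033110115168041555 43.66235375404358
```

```bash
cat > tilt.py <<'E'
from h import *
from scipy.optimize import least_squares
from scipy.spatial.transform import Rotation as R
im,d=optics.get_image("scene"); ty=ctrl.get_obs()['tool_pos']
P=np.array([xyz("scene",u,v,d=d[v,u]) for v in range(190,310) for u in range(270,430) if d[v,u]>0])
L=R.from_euler('z',-.042).apply(P-[ty[0],ty[1],.010])*1e3
m=(abs(L[:,0])<20)&(abs(L[:,1])>17)&(abs(L[:,1])<44)&(L[:,2]>38)&(L[:,2]<85)
L=L[m]; f=least_squares(lambda p:p[0]+p[1]*L[:,1]+p[2]*L[:,0]-L[:,2],[60,0,0],loss='soft_l1',f_scale=.7)
print("n",len(L),"top z at tool",f.x[0],"tilt deg",np.degrees(np.arctan(f.x[1])),"xtilt",np.degrees(np.arctan(f.x[2])),"MAD",np.median(abs(f.fun)))
E
python3 tilt.py
```

```text
n 489 top z at tool 54.52924351236104 tilt deg -3.948410451736843 xtilt -0.1472177287597027 MAD 0.5872796492342474
```

```bash
python3 -m handwheel '[{"tx":0,"ty":0,"tz":1,"roll":0},{"tx":0,"ty":0,"tz":1,"roll":0},{"tx":0,"ty":0,"tz":1,"roll":0},{"tx":0,"ty":0,"tz":1,"roll":0},{"tx":0,"ty":0,"tz":0,"roll":0},{"tx":0,"ty":0,"tz":0,"roll":0}]';  python3 tilt.py; python3 -m handwheel '[{"tx":0,"ty":0,"tz":0,"roll":0}]'
```

```text
t: 11.77
tool_pos: [0.5659, -0.1045, 0.0728]
tool_rot: [2.167, 2.262, -0.006]
contact_force: [-9.1, -9.6, 23.2]
opening: 0.0335
grip_force: 45.9
n 501 top z at tool 53.02679543316843 tilt deg -1.8895019843696608 xtilt -0.41397971183266785 MAD 0.5641963788483864
t: 11.9
tool_pos: [0.5659, -0.1044, 0.0728]
tool_rot: [2.166, 2.262, -0.006]
contact_force: [-10.2, -9.6, 21.4]
opening: 0.0332
grip_force: 45.9
```

```bash
python3 -m handwheel '[{"tx":0,"ty":0,"tz":-2.5,"roll":0},{"tx":0,"ty":0,"tz":-2.5,"roll":0},{"tx":0,"ty":0,"tz":-2.5,"roll":0},{"tx":0,"ty":0,"tz":-2.5,"roll":0},{"tx":-3,"ty":0,"tz":-2,"roll":0},{"tx":-3,"ty":0,"tz":-1,"roll":0},{"tx":-3,"ty":0,"tz":0,"roll":0},{"tx":-3,"ty":0,"tz":0,"roll":0},{"tx":-3,"ty":0,"tz":0,"roll":0},{"tx":-2.5,"ty":0,"tz":0,"roll":0},{"tx":-1,"ty":0,"tz":0,"roll":0},{"tx":0,"ty":0,"tz":0,"roll":0}]';  python3 -m handwheel '[{"tx":0,"ty":0,"tz":0,"roll":0},{"tx":0,"ty":0,"tz":0,"roll":0},{"tx":0,"ty":0,"tz":0,"roll":0},{"tx":0,"ty":0,"tz":0,"roll":0}]'; python3 tilt.py
python3 - <<'E'
from h import *
im,d=optics.get_image("scene"); c=im[190:310,270:430,::-1]
cv2.imwrite("pics/s5.png",cv2.resize(c,(0,0),fx=5,fy=5,interpolation=cv2.INTER_CUBIC))
E
```

```text
t: 12.9
tool_pos: [0.564, -0.1186, 0.0788]
tool_rot: [-2.175, -2.267, 0.0]
contact_force: [-0.5, 0.6, -2.9]
opening: 0.0332
grip_force: 41.4
t: 13.23
tool_pos: [0.5641, -0.1181, 0.0789]
tool_rot: [-2.174, -2.268, 0.0]
contact_force: [0.1, 0.2, -4.6]
opening: 0.0329
grip_force: 41.4
n 516 top z at tool 59.02861846171409 tilt deg -1.903565144762482 xtilt -0.6602756096200464 MAD 0.5612066190832721
```

View pics/s5.png

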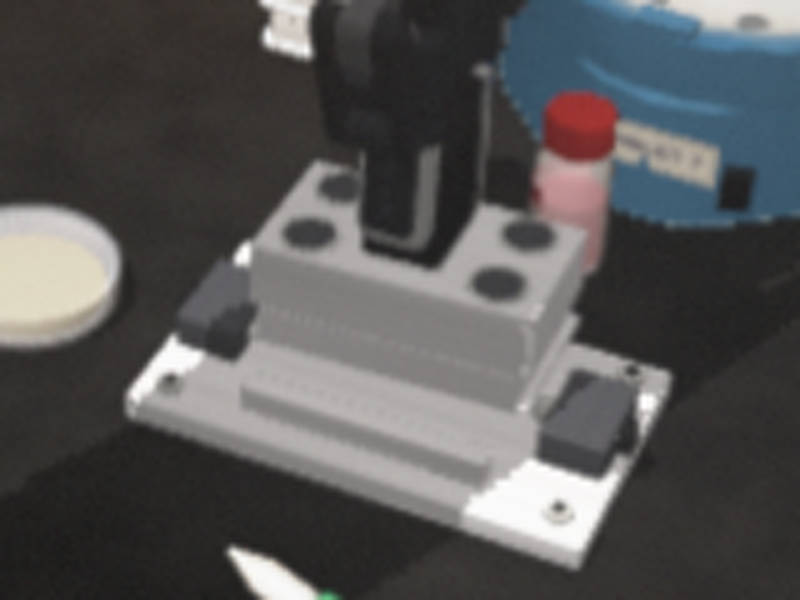

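The block is nearly level and centred over the nest, with wells at (340,187), (309,233), (528,236) and (497,284). The petri dish, microtube and red vial haven't moved. I'll raise it a few mm more to a finger's breadth, check the fit, and hand in.

```bash
python3 - <<'E'
from fit import *
np.set_printoptions(precision=2,suppress=True)
fit(crop([(340,187),(309,233),(528,236),(497,284)],(270,190),5))
E
python3 -m handwheel '[{"tx":0,"ty":0,"tz":-1.5,"roll":0},{"tx":0,"ty":0,"tz":-1.5,"roll":0},{"tx":0,"ty":0,"tz":-1,"roll":0},{"tx":0,"ty":0,"tz":0,"roll":0},{"tx":0,"ty":0,"tz":0,"roll":0},{"tx":0,"ty":0,"tz":0,"roll":0},{"tx":0,"ty":0,"tz":0,"roll":0},{"tx":0,"ty":0,"tz":0,"roll":0}]'; python3 tilt.py; python3 -c "
from station import ctrl
print(ctrl.finish_job())"
```

```text
x,y,z mm [-0.   -2.29 22.13] tilt deg -2.1034519519882555 left z 20.5 right z 23.8 rms 0.1587848560494006
t: 14.0
tool_pos: [0.564, -0.1182, 0.0828]
tool_rot: [-2.174, -2.267, 0.0]
contact_force: [0.2, -0.0, -3.7]
opening: 0.0331
grip_force: 41.4
n 526 top z at tool 62.88424659522857 tilt deg -1.8443545580860612 xtilt -0.9625133051869255 MAD 0.5900899638248802
the job is handed in; nothing more can be done
None
```

I rocked the block free left end first, then right, and handed the job in at 14 s with it held about 12 mm above the posts, about 2° off level and centred over the nest to about 2 mm; I gripped the lug across its x, not its y as advised, because the moves cannot tilt the tool, and no verdict came back.

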